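Dress the edge of a clamped aluminium strip with the rasp

ROBOT

A 6-joint arm with a two-finger parallel gripper is mounted at the origin on a cart in front of the work surface, level with it; the furniture and walls round the work are solid. World frame = base frame: x ahead of the robot, y to its left, z up, the work surface at z = 0. Lengths are in m, angles in rad, forces in N, time in s.
With the tool pointing down it reaches from about 0.35 to 0.975 m from the base axis. Payload 7.1 kg.
Tool frame: the origin (TCP) lies midway between the tips of the shut fingers; the grasp point (between the pads) lies 19 mm behind it; z points along the fingers, y is the line along which they close (so a half turn about z gives the same grasp; the last joint's range is limited). The gripper opens to 88 mm and grips with 3 to 60 N. Pads are 20 mm wide; open, the fingers measure 115 mm over their backs; the gripper's body (75 mm by 178 mm) begins 61 mm behind the grasp point.
Start: joints at [-0.019, 0.423, 1.63, -0, 1.089, -0.019], TCP at [0.625, 0, 0.223] pointing down, gripper open.
Joint ranges: [-3, 3], [-0.9, 2.11], [0.09, 2.58], [-1.31, 4.45], [0.11, 2.69], [-2.54, 2.54]. Speed limits (rad/s): [2.39, 2.39, 3.01, 3.14, 3.14, 3.14].

INTERFACE

Orientations are given as [roll, pitch, yaw] about the fixed x, y, z axes, in that order (R = Rz(yaw) Ry(pitch) Rx(roll)).
In Python, from workcell import manip gives the robot as it stands. The module is installed in compiled form; this text tells all that it offers.
- The arm moves only by the tool jog_arm, never from a script. Its argument "targets" is a list of rows, each a list of 4 numbers: the shift along the world's x, y, z in cm, then the turn about the world's z in degrees. A call has exactly 8 rows; each row shifts and turns the commanded pose from where the row before left it; what a row does not reach is not made up. A row lasts 1/12 s, in which the tool goes at most 41.7 mm and 7.16 degrees, less where a joint would pass 70% of its speed; a pose out of reach is approached as far as the arm can. A call is refused whole if a number of a shift passes 4.17 or a number of a turn 7.16, either way. A call with a gripper value outside its range is refused whole. "gripper" is the opening, from 0 (shut) to 1 (fully open), set as the call begins (left out, the last holds). The fingers move at their own pace and stop on an object; "squeeze" is the grip in N (left out, the last holds). Time passes only in rows, so rows that do not move let the fingers close, or fill a call up. It gives the time, the measured TCP pose, the force, the opening and the grip force at its end, in the units of the state.
- manip.observe(): the state, without advancing time (a new reading comes with each control period).
- manip.camera(name): name is "scene" or "side" or "wrist"; returns the picture (420x560x3 uint8, red, green, blue); there is no depth.
- manip.camera_info(name): a dict with "fx", "fy", "cx", "cy" (pixels), "xyz" and "attitude" of the camera in the world; the wrist camera has in their place "T_tool_cam" (4x4, takes a point from camera to tool coordinates, whose origin is the TCP and whose axes are the flange's). Camera axes: x right, y up, looking along -z (the intrinsics and any distortion apply to the point x, -y, -z); pixel columns grow to the right and rows downward; lengths in m; the calibration is good to about 2 mm. A picture is of the moment at which its call begins: read the wrist's pose just before it. camera_info takes no time and is no camera call.
- manip.finish_job(): hands the job in; it is judged then, once.
The state is a dict: "t": time; "joints": joint angles; "dq": joint speeds; "tau": joint torques, N m; "position": TCP position; "ee_rot": TCP orientation; "wrist_force": force on the tool from outside, world axes, zero at the start; "torque": the same for the moment, N m; "opening": finger opening in m; "grip_force": force on a finger pad.
Only numpy, scipy, OpenCV 4.12 (cv2) and the standard library are available. Lean on these libraries where they do the work, as an engineer would, in place of code of your own. Each camera call takes 0.05 s, during which the arm holds its last target. There are 200 camera calls.

TASK

Take the wooden-handled rasp that lies just to the right of the bench vice by its handle and dress the top edge of the aluminium strip that stands in the filing block with two forward strokes, pushing it straight across the middle of the edge, away from the handle, each starting with the front part of the blade on the edge and running on until its rear part is on the edge. Lift the rasp clear of the strip at the end of each stroke and never drag it back over the edge. Afterwards set the rasp down flat on the bench, well away from the block, and let go of it.

Things in the scene. Friction and masses are not known exactly. Their poses are not given: they have to be found in the camera images.
- rasp_grip (a point): Rasp, 260 mm, 0.16 kg, flat on the bench: wooden handle 100 mm long, 26 mm thick; dark flat blade 160x22x6 mm. Grip point: handle axis toward its front, 13 mm above the bench, 19 mm behind the centre of mass. x: toward the blade tip, z: up. Blade spans 32 to 192 mm ahead (+x); lying, it dips 3 deg: its underside is 4 mm below this point at the rear, 13 mm at the tip.
- rasp_tip (a point): Tip end of the rasp's dark steel blade, middle of its underside; 192 mm ahead of rasp_grip and 13 mm below it. Axes as for rasp_grip. Held by the handle, the rasp turns in the grip if the tip is pressed hard: grip firmly (about 80 N) and bear down on the edge with only 2 to 5 N. The yellow bench vice between rasp and filing block stands 165 mm high: carry the rasp over it.
- strip_edge (a point): Middle of the top edge of the upright aluminium strip, 90 mm above the bench. Strip 6 mm thick (x), 60 wide (y), standing 38 mm out of the blue jaws (53x90 mm, top 52 mm high) of the filing block (wooden base 100x110x18 mm), which is fixed. x: level, square to the strip, the forward stroke direction (away from the robot); z: up. Beyond it is free space.
- strip (a joint): Shift of the strip in its rubber-lined jaws, m: 0 at rest, positive when pushed forward (+x of strip_edge), negative when dragged back. Springs back by itself (1500 N/m, at most 5 mm each way); a stroke's friction shifts it about 1 to 4 mm. Friction coefficient of blade on strip 0.5 to 1.

How it is judged:
On the way, in this order (a step that is already met when the one before it is completed fails the run):
1. first stroke starts: held rasp bears on the edge, tip at most 85 mm past it, in line within 15 deg (contact force between the fingers and rasp above 1 N and contact force between rasp and strip above 0.5 N and x of rasp_tip in the frame of strip_edge below 0.085 m and angle between the x axis of rasp_tip and the x axis of strip_edge, either way round below 0.26 rad and y of rasp_tip in the frame of strip_edge between -0.035 and 0.035 m), for 0.05 s.
2. first stroke ends: rasp still bears on and pushes the strip, tip over 105 mm past the edge (contact force between the fingers and rasp above 1 N and contact force between rasp and strip above 0.5 N and x of rasp_tip in the frame of strip_edge above 0.105 m and value of joint strip above 0.0004 m and angle between the x axis of rasp_tip and the x axis of strip_edge, either way round below 0.26 rad and y of rasp_tip in the frame of strip_edge between -0.035 and 0.035 m), for 0.05 s.
3. first stroke done: rasp lifted clear of the edge at the forward end, tip 8 mm above it (contact force between the fingers and rasp above 1 N and contact force between rasp and strip below 0.1 N and x of rasp_tip in the frame of strip_edge above 0.09 m and z of rasp_tip in the frame of strip_edge above 0.008 m and z of rasp_grip in the frame of strip_edge above 0.012 m), for 0.05 s.
4. second stroke starts: held rasp bears on the edge, tip at most 85 mm past it, in line within 15 deg (all of step 1), for 0.05 s.
5. second stroke ends: rasp still bears on and pushes the strip, tip over 105 mm past the edge (all of step 2), for 0.05 s.
6. second stroke done: rasp lifted clear of the edge at the forward end, tip 8 mm above it (all of step 3), for 0.05 s.
7. the rasp is lowered to the bench while still held (contact force between the fingers and rasp above 1 N and height (world z) of rasp_grip below 0.032 m and height (world z) of rasp_tip below 0.03 m and horizontal distance between rasp_grip and strip_edge above 0.15 m), for 0.05 s.
At the end, for the whole second after the job is handed in: The rasp lies flat and still on the bench, released, both its grip point and its tip less than about 30 mm above the bench top, its grip point more than 150 mm from the strip (seen from above), after two strokes (height (world z) of rasp_grip below 0.032 m and height (world z) of rasp_tip below 0.03 m and horizontal distance between rasp_grip and strip_edge above 0.15 m and linear speed of rasp below 0.02 m/s and contact force between the fingers and rasp below 0.05 N); the robot touches nothing.
It fails at once if the rasp is dragged back over the edge (strip pulled back by more than 1.2 mm) (value of joint strip below -0.0012 m).
It also fails if it takes over 72 s, if anything falls off the work surface, if the arm or the gripper's body presses on something with over 40 N, if the wrist force passes 120 N, or if a joint passes its speed limit or range.

## Working session

There is one attempt and no reset: what is moved stays moved. The work goes in short steps, Python scripts to look and compute and a tool call to move; the robot and the scene stay as the last step left them, time stands still between calls to the robot, and variables do not carry over. Pictures are saved under pics/ and viewed, at most 13 in all, crops included, and the job is handed in when it is done.

Besides the shell and the picture viewer there is one more tool, called after ">>>" by a JSON object that holds its "api" and its "payload". jog_arm: Moves the arm, as the interface text tells. Its arguments: {"type":"object","properties":{"targets":{"type":"array","items":{"type":"array","items":{"type":"number"}}},"gripper":{"type":"number"},"squeeze":{"type":"number"}},"required":["targets"]}

```bash
mkdir -p pics
cat > h.py <<'E'
from workcell import manip
import numpy as np, cv2
from scipy.spatial.transform import Rotation as R
def snap(n,f):
    im=np.array(manip.camera(n)); cv2.imwrite('pics/'+f,im[:,:,::-1]); return im
E
python3 - <<'E'
from h import *
o=manip.observe(); print({k:np.round(v,3) for k,v in o.items()})
for n in ("scene","side","wrist"): print(n,manip.camera_info(n))
a=snap("scene","s0.png"); b=snap("side","d0.png"); c=snap("wrist","w0.png")
E
```

```text
{'t': np.float64(0.0), 'joints': array([-0.019,  0.424,  1.631,  0.   ,  1.089, -0.019]), 'dq': array([-0.   , -0.001, -0.   , -0.001, -0.   , -0.001]), 'tau': array([ 1.0000e-03, -5.4462e+01, -2.7367e+01,  6.4000e-02,  2.3000e-02,
       -0.0000e+00]), 'position': array([0.624, 0.   , 0.222]), 'ee_rot': array([-3.14 , -0.   ,  1.571]), 'wrist_force': array([0.926, 0.05 , 0.34 ]), 'torque': array([-0.016, -0.02 ,  0.009]), 'grip_force': np.float64(0.0), 'opening': np.float64(0.088)}
scene {'fx': 532.5785649640748, 'fy': 532.5785649640748, 'cx': 278.7870240129549, 'cy': 212.69249910913757, 'xyz': array([-0.67220673,  0.9171541 ,  0.82629988]), 'attitude': array([ 1.10879101, -0.0100352 , -2.18401464])}
side {'fx': 524.1963412528354, 'fy': 524.1963412528354, 'cx': 274.5222294320774, 'cy': 204.60223647318352, 'xyz': array([-0.77898468, -0.20660408,  1.13402873]), 'attitude': array([ 0.91692669, -0.0145769 , -1.37182802])}
wrist {'fx': 345.49894336251833, 'fy': 345.49894336251833, 'cx': 280.7790269267362, 'cy': 206.04798044925465, 'T_tool_cam': array([[ 3.49810910e-04,  9.53726334e-01,  3.00675835e-01,
         8.27952519e-02],
       [ 9.99999787e-01, -1.67732801e-04, -6.31376466e-04,
        -4.83050640e-04],
       [-5.51727162e-04,  3.00675992e-01, -9.53726189e-01,
        -1.62372691e-01],
       [ 0.00000000e+00,  0.00000000e+00,  0.00000000e+00,
         1.00000000e+00]])}
```

View pics/s0.png

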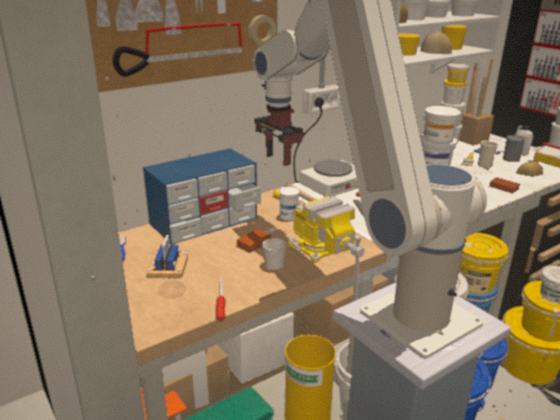

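View pics/d0.png

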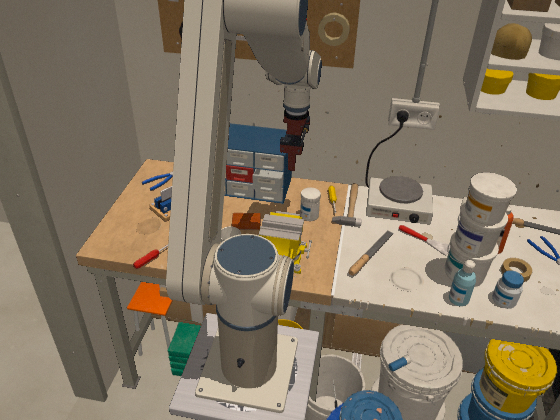

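View pics/w0.png

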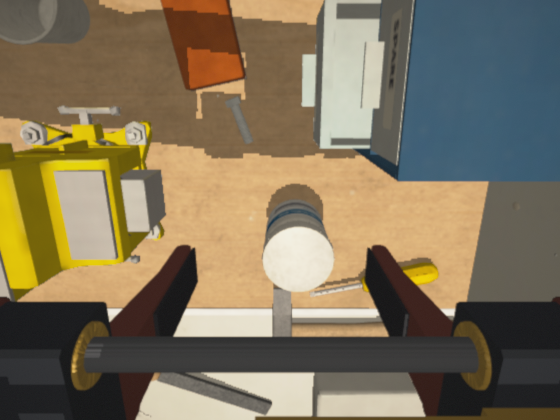

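The scene view shows the filing block at about (168,255), its strip top near (168,238), the yellow vice at (325,225), and the blue cabinet. The side view shows the rasp with its handle end at about (352,272) and tip at about (393,233), plus the block at (163,203). The wrist view shows the blade tip at lower left, around (165,375) to (270,405).

```bash
cat >> h.py <<'E'
def cam(n,o=None):
    i=manip.camera_info(n)
    if n=="wrist":
        o=o or manip.observe(); T=np.eye(4); T[:3,:3]=R.from_euler('xyz',o['ee_rot']).as_matrix(); T[:3,3]=o['position']
        T=T@i['T_tool_cam']; return i,T[:3,3],T[:3,:3]
    return i,np.array(i['xyz']),R.from_euler('xyz',i['attitude']).as_matrix()
def ray(c,u,v):
    i,p,M=c; d=M@np.array([(u-i['cx'])/i['fx'],-(v-i['cy'])/i['fy'],-1]); return p,d
def onz(c,u,v,z):
    p,d=ray(c,u,v); return p+d*(z-p[2])/d[2]
def tri(c1,a,c2,b):
    p,d=ray(c1,*a);q,e=ray(c2,*b)
    s=np.linalg.lstsq(np.c_[d,-e],q-p,rcond=None)[0]; A=p+s[0]*d;B=q+s[1]*e
    return (A+B)/2,np.linalg.norm(A-B)
def px(c,P):
    i,p,M=c; x=M.T@(np.array(P)-p); return np.array([i['cx']-i['fx']*x[0]/x[2], i['cy']+i['fy']*x[1]/x[2]])
E
python3 - <<'E'
from h import *
s=cam("side");c=cam("scene")
for u,v,z in((352,272,.013),(376,248,.013),(393,233,.003)): print('side',onz(s,u,v,z).round(3))
print('wrist tip',onz(cam("wrist"),165,375,.005).round(3),onz(cam("wrist"),270,405,.005).round(3))
for z in (0,.09): print('block',onz(c,168,255-17*(z>0),z).round(3),onz(s,163,203,z).round(3))
a=cv2.imread('pics/s0.png')[215:290,110:220];b=cv2.imread('pics/d0.png')[165:230,130:230]; w=cv2.imread('pics/d0.png')[215:290,330:430]
cv2.imwrite('pics/c1.png',np.hstack([cv2.resize(x,(390,520),interpolation=2) if 0 else cv2.resize(x,(400,270),interpolation=2) for x in (a,b)]))
cv2.imwrite('pics/c2.png',cv2.resize(w,(800,600),interpolation=2))
E
```

```text
side [ 0.381 -0.228  0.013]
side [ 0.505 -0.294  0.013]
side [ 0.604 -0.347  0.003]
wrist tip [ 0.466 -0.278  0.005] [ 0.609 -0.33   0.005]
block [0.633 0.393 0.   ] [0.599 0.459 0.   ]
block [0.577 0.411 0.09 ] [0.489 0.406 0.09 ]
```

View pics/c1.png

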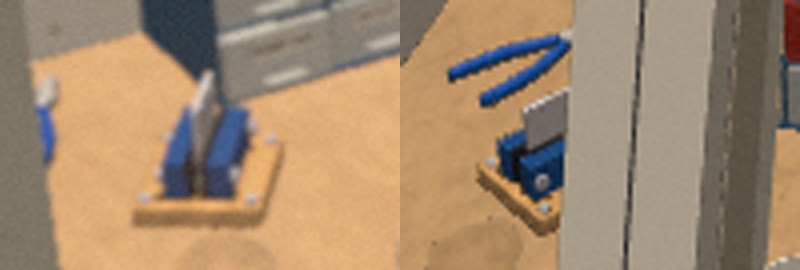

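The crop shows the block's strip top edge running from about (167,235) to (164,245) in the scene image. The rasp measures about 0.253 m at −28°, which agrees with its known size. I'll move over the rasp now.

>>> {"api": "jog_arm", "payload": {"targets": [[-1.2,-1.6,0,-7],[-1.2,-1.6,0,-7],[-1.2,-1.6,0,-7],[-1.2,-1.6,0,-7],[-1.2,-1.6,0,-7],[-1.2,-1.6,0,-7],[-1.2,-1.6,0,-7],[-1.2,-1.6,0,-7]], "gripper": 1, "squeeze": 60}}

```text
t: 0.82
position: [0.5281, -0.1286, 0.2225]
ee_rot: [-3.141, 0.0, 0.587]
wrist_force: [0.1, -1.2, -0.4]
opening: 0.0877
grip_force: 0.0
```

>>> {"api": "jog_arm", "payload": {"targets": [[-1.2,-1.6,0,-7],[-1.2,-1.6,0,-7],[-1.2,-1.6,0,-7],[-1.2,-1.6,0,-7],[-1.2,-1.6,0,-7],[-1.2,-1.6,0,-7],[-1.2,-1.6,0,-7],[0,0,0,-6]]}}

```text
t: 1.48
position: [0.4432, -0.2418, 0.2225]
ee_rot: [3.141, 0.001, -0.375]
wrist_force: [0.1, 0.3, 0.2]
opening: 0.0878
grip_force: 0.0
```

Run:
```python
from h import *
o=manip.observe(); print(o['position'].round(4),o['ee_rot'].round(3),o['joints'].round(3),o['dq'].round(3),o['t']); snap("wrist","w1.png")
```

```text
[ 0.4432 -0.2418  0.2225] [ 3.141e+00  1.000e-03 -3.750e-01] [-5.230e-01  2.470e-01  1.892e+00 -1.000e-03  1.003e+00  1.423e+00] [ 0.038  0.008 -0.01   0.02  -0.     1.276] 1.4833
```

View pics/w1.png

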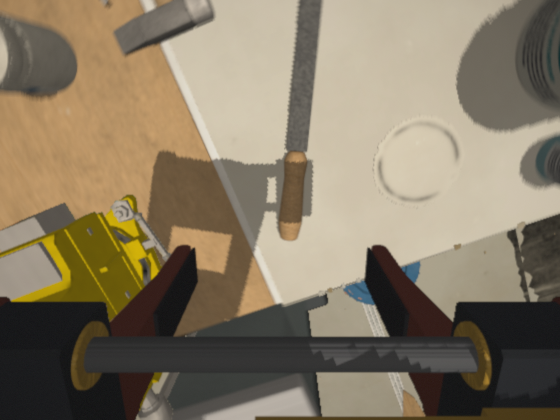

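The wrist view shows the rasp: handle from (289,240) to its front (295,152), blade running up to (311,0). The arm was still turning when that picture was taken, so I'll measure again now it has settled.

Run:
```python
from h import *
manip.camera("wrist");manip.camera("wrist")
o=manip.observe(); print(o['position'].round(4),o['ee_rot'].round(3),o['dq'].round(3)); im=snap("wrist","w2.png")
h=cv2.cvtColor(im,cv2.COLOR_RGB2HSV); c=cam("wrist",o)
m=((h[...,0]<20)&(h[...,1]>90)&(h[...,2]<190)).astype(np.uint8); m[:,:240]=0;m[:,360:]=0;m[250:]=0
n,l,st,ce=cv2.connectedComponentsWithStats(m); k=1+st[1:,4].argmax(); print(st[k],ce[k])
ys,xs=np.where(l==k)
d=((h[...,2]<115)&(h[...,1]<90)).astype(np.uint8); d[:,260:][:, 90:]=0; d[:,:250]=0; d[160:]=0
y2,x2=np.where(d); print(len(y2))
E0=[]
for nm,Y,X,z in(("handle",ys,xs,.013),("blade",y2,x2,.006)):
    P=np.array([onz(c,x,y,z)[:2] for x,y in zip(X,Y)])
    vx,vy,x0,y0=cv2.fitLine(P.astype(np.float32),cv2.DIST_HUBER,0,.01,.01).ravel(); 
    if vx<0: vx,vy=-vx,-vy
    t=(P-[x0,y0])@[vx,vy]; q=np.percentile(t,[.3,99.7]); w=np.percentile((P-[x0,y0])@[-vy,vx],[2,98])
    print(nm,np.degrees(np.arctan2(vy,vx)).round(2),'ends',[np.round([x0+vx*a,y0+vy*a],4) for a in q],'L',np.ptp(q).round(3),'w',w.round(3))
```

```text
[ 0.4448 -0.2401  0.2226] [-3.141  0.    -0.365] [ 0.015  0.002 -0.005  0.    -0.    -0.035]
[ 281  152   28   89 1762] [294.33427923 195.89160045]
3286
handle -25.45 ends [array([ 0.3701, -0.2237]), array([ 0.4623, -0.2676])] L 0.102 w [-0.011  0.011]
blade -25.79 ends [array([ 0.4611, -0.2664]), array([ 0.5948, -0.331 ])] L 0.148 w [-0.011  0.011]
```

The rasp's grip point is about (0.4325, −0.253) at yaw −25.6°, with handle length 102 mm and width 22 mm, as expected. Descending now.

>>> {"api": "jog_arm", "payload": {"targets": [[-0.62,-0.65,0,-4.7],[-0.61,-0.64,-2.5,0],[0,0,-3,0],[0,0,-3,0],[0,0,-3,0],[0,0,-3,0],[0,0,-2,0],[0,0,-1,0]]}}

```text
t: 2.35
position: [0.4317, -0.2515, 0.0451]
ee_rot: [-3.141, 0.004, -0.445]
wrist_force: [-0.0, 0.6, -0.0]
opening: 0.0876
grip_force: 0.0
```

>>> {"api": "jog_arm", "payload": {"targets": [[0,0,-1,0],[0,0,-1,0],[0,0,-1,0],[0,0,-0.8,0],[0,0,-0.4,0],[0,0,0,0],[0,0,0,0],[0,0,0,0]]}}

```text
t: 3.02
position: [0.433, -0.2531, 0.0061]
ee_rot: [3.142, -0.001, -0.449]
wrist_force: [-0.5, -0.0, 0.4]
opening: 0.0879
grip_force: 0.0
```

Run:
```python
from h import *
o=manip.observe(); print({k:np.round(o[k],4) for k in ('position','ee_rot','wrist_force','joints')}); snap("wrist","w3.png")
```

```text
{'position': array([ 0.433 , -0.2531,  0.0061]), 'ee_rot': array([ 3.1415e+00, -9.0000e-04, -4.4860e-01]), 'wrist_force': array([-0.4607, -0.0357,  0.3652]), 'joints': array([-0.5527,  0.6115,  2.0009,  0.    ,  0.5283,  1.4666])}
```

View pics/w3.png

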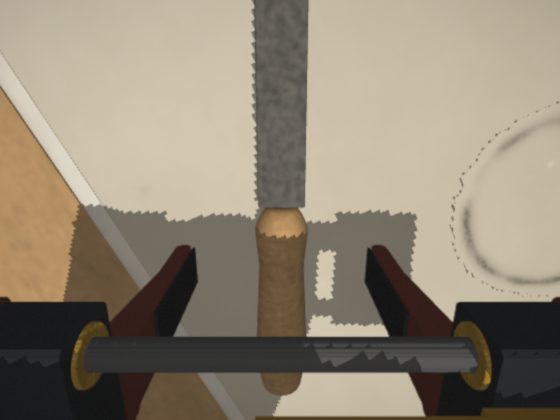

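The fingers straddle the handle, centred at column 281, with the blade straight ahead. I'll close and lift.

>>> {"api": "jog_arm", "payload": {"targets": [[0,0,-0.1,0],[0,0,0,0],[0,0,0,0],[0,0,0,0],[0,0,0,0],[0,0,0,0],[0,0,0,0],[0,0,0,0]], "gripper": 0, "squeeze": 60}}

```text
t: 3.73
position: [0.4327, -0.2529, 0.0047]
ee_rot: [-3.142, 0.0, -0.449]
wrist_force: [0.3, 1.0, -0.6]
opening: 0.038
grip_force: 0.0
```

>>> {"api": "jog_arm", "payload": {"targets": [[0,0,0,0],[0,0,0,0],[0,0,0,0],[0,0,0,0],[0,0,0.2,0],[0,0,0.5,0],[0,0,1,0],[0,0,1,0]]}}

```text
t: 4.4
position: [0.4324, -0.2527, 0.0323]
ee_rot: [-3.142, 0.001, -0.449]
wrist_force: [-0.1, 0.0, -1.9]
opening: 0.0244
grip_force: 60.0
```

Run:
```python
from h import *
s=cam("side");c=cam("scene")
print(tri(c,(163.6,245.5),s,(161.2,191.5)),tri(c,(167.2,235),s,(161.2,191.5)))
print(onz(c,167.2,235,.09),onz(c,163.6,245.5,.09),onz(s,161.2,191.5,.09))
# base corners (z=.018 top)
f=lambda x,y:(110+x/3.636,215+y/3.6)
for p in((135,210),(258,210),(282,145)): print(onz(c,*f(*p),.018).round(3))
```

```text
(array([0.55166898, 0.43650733, 0.08641079]), np.float64(0.0013995214701942775)) (array([0.53269918, 0.42650871, 0.11447531]), np.float64(0.019685098053317383))
[0.59397468 0.40579885 0.09      ] [0.54440837 0.43908919 0.09      ] [0.54821958 0.43476948 0.09      ]
[0.547 0.494 0.018]
[0.494 0.417 0.018]
[0.571 0.358 0.018]
```

>>> {"api": "jog_arm", "payload": {"targets": [[0,0,2,0],[0,0,3,0],[0,0,3,0],[0,0,3.5,0],[0,0,3.5,0],[0,0,3.5,0],[0,0,3.5,0],[0,0,3.5,0]]}}

```text
t: 5.07
position: [0.432, -0.2524, 0.2897]
ee_rot: [3.141, -0.001, -0.448]
wrist_force: [1.2, -0.4, -2.2]
opening: 0.0242
grip_force: 60.0
```

The strip's edge middle is about (0.571, 0.421), with the stroke direction at about 55°. I'll raise the rasp above the vice and cabinet and swing across, offset sideways so the wrist camera can see the strip.

>>> {"api": "jog_arm", "payload": {"targets": [[0,0,3,0],[0,0,3,0],[0,1.5,3,3],[0.5,3,1,5],[0.5,3,0,5],[0.5,3,0,5],[0.5,3,0,5],[0.5,3,0,5]]}}

```text
t: 5.73
position: [0.4569, -0.0864, 0.3878]
ee_rot: [3.141, -0.001, 0.044]
wrist_force: [-0.7, 0.7, -1.6]
opening: 0.0246
grip_force: 60.0
```

>>> {"api": "jog_arm", "payload": {"targets": [[0.5,3,0,5],[0.5,3,0,5],[0.5,3,0,5],[0.5,3,0,5],[0.5,3,0,5],[0.5,3,0,5],[0.5,3,0,5],[0.5,3,0,5]]}}

```text
t: 6.4
position: [0.4969, 0.1535, 0.3878]
ee_rot: [3.141, -0.001, 0.743]
wrist_force: [0.5, 0.7, -1.5]
opening: 0.0243
grip_force: 60.0
```

>>> {"api": "jog_arm", "payload": {"targets": [[0.8,3,0,5],[0.5,3,-2,5],[0,1,-3,2.6],[0,0,-3,0],[0,0,-2,0],[0,0,-1,0],[0,0,0,0],[0,0,0,0]]}}

```text
t: 7.07
position: [0.5108, 0.222, 0.2777]
ee_rot: [3.141, -0.001, 0.958]
wrist_force: [0.3, -0.6, -0.4]
opening: 0.0245
grip_force: 60.0
```

Run:
```python
from h import *
o=manip.observe(); print({k:np.round(o[k],4) for k in ('t','position','ee_rot','wrist_force','joints','dq')}); snap("wrist","w4.png");snap("scene","s4.png");snap("side","d4.png")
```

```text
{'t': np.float64(7.0667), 'position': array([0.5108, 0.222 , 0.2777]), 'ee_rot': array([ 3.1413e+00, -6.0000e-04,  9.5790e-01]), 'wrist_force': array([ 0.3333, -0.6157, -0.4417]), 'joints': array([0.3886, 0.2619, 1.73  , 0.    , 1.149 , 1.0015]), 'dq': array([-0.0039, -0.0145, -0.0259, -0.0006, -0.0021, -0.0022])}
```

View pics/w4.png

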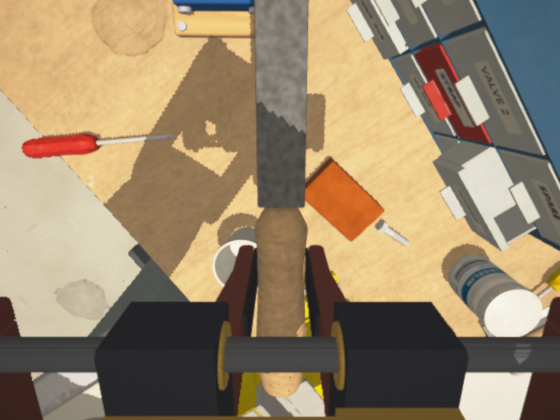

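The block shows at the top, around (215,20), to the left of the blade and square to the tool to within a degree or two. The cabinet is on the right, from about column 350. I'll move forward to see the strip.

>>> {"api": "jog_arm", "payload": {"targets": [[1,1.4,0,0],[1.4,2,0,0],[1.4,2,0,0],[1.2,1.8,0,0],[0.6,1,0,0],[0,0,0,0],[0,0,0,0],[0,0,0,0]]}}

```text
t: 7.88
position: [0.5661, 0.3033, 0.2769]
ee_rot: [-3.142, 0.001, 0.958]
wrist_force: [-0.0, -0.3, -1.0]
opening: 0.0241
grip_force: 60.0
```

Run:
```python
from h import *
o=manip.observe(); print({k:np.round(o[k],4) for k in ('t','position','ee_rot','wrist_force','dq')}); snap("wrist","w5.png");snap("scene","s5.png");snap("side","d5.png")
s,c=cv2.imread('pics/s5.png'),cv2.imread('pics/d5.png')
w=cv2.imread('pics/w5.png')
cv2.imwrite('pics/c5.png',np.vstack([cv2.resize(w[0:200,100:400],(600,400),interpolation=2)]))
```

```text
{'t': np.float64(7.8833), 'position': array([0.5661, 0.3033, 0.2769]), 'ee_rot': array([-3.1415e+00,  6.0000e-04,  9.5800e-01]), 'wrist_force': array([-0.0241, -0.319 , -1.0421]), 'dq': array([-0.0061, -0.0063,  0.0078, -0.    ,  0.0001,  0.0004])}
```

View pics/c5.png

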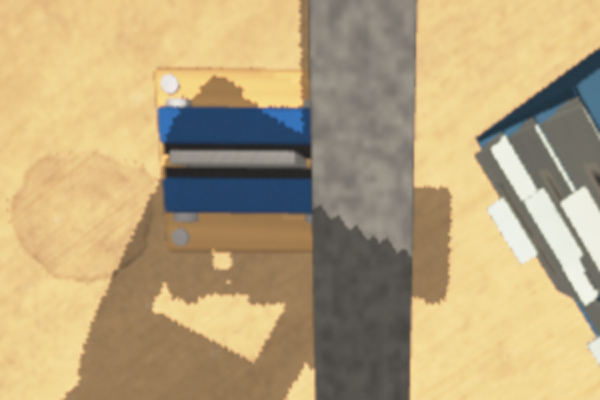

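Run:
```python
from h import *
o=manip.observe(); c=cam("wrist",o); psi=o['ee_rot'][2]
print('camZ',c[1].round(3))
im=cv2.imread('pics/w5.png'); print(im[68:88,215].tolist()); g=cv2.cvtColor(im,6).astype(int); print(g[76,176:192],g[76,240:258]); print(g[80,240:258])
f=lambda x,y:onz(c,100+x/2,y/2,.09)
for z,u,v in((.09,185,76),(.09,248,76),(.052,180,54),(.052,180,70),(.052,182,106),(.018,178,34.5),(.018,183,125)): print(z,u,v,onz(c,u,v,z).round(4))
A,B=onz(c,185,76,.09),onz(c,248,76,.09); print(np.linalg.norm(A-B),np.degrees(np.arctan2(*(B-A)[1::-1]))+90,np.degrees(psi))
for f_,n,(x0,x1,y0,y1) in(('s5','scene',(110,220,215,290)),('d5','side',(130,230,165,230))):
    q=px(cam(n),(A+B)/2);print(n,q, px(cam(n),A),px(cam(n),B))
```

```text
camZ [0.614 0.371 0.439]
[[103, 67, 37], [101, 66, 36], [96, 63, 35], [78, 54, 34], [52, 43, 37], [39, 39, 40], [54, 55, 58], [108, 114, 119], [143, 149, 156], [145, 152, 158], [144, 151, 157], [142, 149, 155], [138, 145, 151], [122, 130, 134], [100, 106, 110], [78, 82, 85], [45, 46, 48], [36, 37, 39], [37, 37, 40], [37, 38, 39]]
[208 210 208 187 181 155 107  78  86 129 143 144 145 145 146 146] [149 152 152 151 143 139 135 106  79  59  45  41  38  38  43  83 131 147]
[151 150 149 149 150 151 149 129 110 105 105 104 105 126 135 123 134 142]
0.09 185 76 [0.5506 0.4388 0.09  ]
0.09 248 76 [0.5994 0.4044 0.09  ]
0.052 180 54 [0.5532 0.4655 0.052 ]
0.052 180 70 [0.5432 0.4537 0.052 ]
0.052 182 106 [0.5216 0.4247 0.052 ]
0.018 178 34.5 [0.5589 0.4903 0.018 ]
0.018 183 125 [0.5005 0.412  0.018 ]
0.05968830295969016 54.88742647570835 54.86470408543328
scene [164.8495921  239.23383526] [162.78085217 244.54167817] [166.84569891 234.11234983]
side [167.75010451 187.47968929] [160.33245168 190.95081055] [175.03184648 184.07216807]
```

The strip edge measures 59.7 mm long, at 54.9°, with its middle at about (0.574, 0.420). That agrees with the other views and matches the tool yaw. I'll line up and go down to just above contact, which I expect at TCP z of about 0.091.

>>> {"api": "jog_arm", "payload": {"targets": [[-1.8,0.1,0,0],[-1.8,0.1,0,0],[-1.8,0.1,0,0],[-1.7,0.15,-2,0],[0,0,-3,0],[0,0,-3,0],[0,0,-2.5,0],[0,0,-1.5,0]]}}

```text
t: 8.7
position: [0.4941, 0.3074, 0.1544]
ee_rot: [-3.14, 0.003, 0.958]
wrist_force: [-0.7, 0.4, -1.8]
opening: 0.0246
grip_force: 60.0
```

>>> {"api": "jog_arm", "payload": {"targets": [[0,0,-1.5,0],[0,0,-1.2,0],[0,0,-1,0],[0,0,-0.8,0],[0,0,-0.5,0],[0,0,0,0],[0,0,0,0],[0,0,0,0]]}}

```text
t: 9.37
position: [0.4961, 0.3089, 0.1073]
ee_rot: [3.141, -0.001, 0.958]
wrist_force: [-0.4, 0.1, -2.1]
opening: 0.0245
grip_force: 60.0
```

Run:
```python
from h import *
o=manip.observe(); print({k:np.round(o[k],4) for k in ('t','position','ee_rot','wrist_force','torque','dq')}); w=snap("wrist","w6.png");s=snap("scene","s6.png");d=snap("side","d6.png")
a=cv2.resize(s[195:300,100:240],(400,300),interpolation=2);b=cv2.resize(d[150:240,110:230],(400,300),interpolation=2);e=cv2.resize(w[:300,140:420],(280,300))
cv2.imwrite('pics/c6.png',np.hstack([a,b])[:,:,::-1]); cv2.imwrite('pics/c6.png',np.vstack([np.hstack([a,b]),np.hstack([e,np.zeros((300,520,3),np.uint8)])])[:,:,::-1])
```

```text
{'t': np.float64(9.3667), 'position': array([0.4961, 0.3089, 0.1073]), 'ee_rot': array([ 3.1411e+00, -1.1000e-03,  9.5820e-01]), 'wrist_force': array([-0.3955,  0.1206, -2.0561]), 'torque': array([-0.1148,  0.1108,  0.0233]), 'dq': array([ 0.0003, -0.0033,  0.0011, -0.0004,  0.0004, -0.0001])}
```

View pics/c6.png

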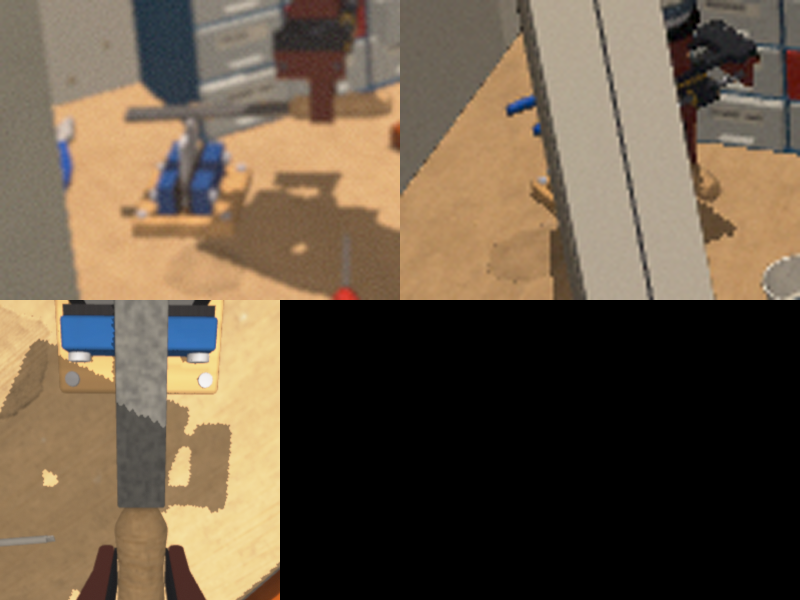

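The blade is centred over the strip, with the tip about 55 mm past it and still clear above. I'll lower it carefully.

>>> {"api": "jog_arm", "payload": {"targets": [[0,0,-0.4,0],[0,0,-0.4,0],[0,0,-0.3,0],[0,0,-0.2,0],[0,0,-0.1,0],[0,0,0,0],[0,0,0,0],[0,0,0,0]]}}

```text
t: 10.18
position: [0.4958, 0.3087, 0.0927]
ee_rot: [3.142, -0.0, 0.958]
wrist_force: [0.4, 0.0, -1.9]
opening: 0.0243
grip_force: 60.0
```

>>> {"api": "jog_arm", "payload": {"targets": [[0,0,-0.06,0],[0,0,-0.06,0],[0,0,0,0],[0,0,0,0],[0,0,0,0],[0,0,0,0],[0,0,0,0],[0,0,0,0]]}}

```text
t: 10.85
position: [0.4957, 0.3087, 0.0915]
ee_rot: [3.142, -0.0, 0.958]
wrist_force: [-0.3, 0.2, -1.3]
opening: 0.0249
grip_force: 60.0
```

>>> {"api": "jog_arm", "payload": {"targets": [[0,0,-0.05,0],[0,0,-0.05,0],[0,0,0,0],[0,0,0,0],[0,0,0,0],[0,0,0,0],[0,0,0,0],[0,0,0,0]]}}

```text
t: 11.52
position: [0.4957, 0.3087, 0.0905]
ee_rot: [3.142, -0.0, 0.958]
wrist_force: [0.2, -0.1, -0.9]
opening: 0.0244
grip_force: 60.0
```

Run:
```python
from h import *
f=[];q=[]
for i in range(4):
    manip.camera("wrist"); o=manip.observe(); f.append(o['wrist_force']); q.append(o['torque'])
print(np.mean(f,0),np.std(f,0),np.mean(q,0),o['position'],o['t'])
```

```text
[ 0.46648545 -0.03100616 -0.97587117] [0.31725455 0.57633038 0.20294116] [ 0.0489622  -0.02357173 -0.00066653] [0.49569726 0.30864159 0.09050325] 11.7167
```

>>> {"api": "jog_arm", "payload": {"targets": [[0,0,-0.1,0],[0,0,-0.1,0],[0,0,0,0],[0,0,0,0],[0,0,0,0],[0,0,0,0],[0,0,0,0],[0,0,0,0]]}}

```text
t: 12.38
position: [0.4957, 0.3086, 0.0885]
ee_rot: [3.142, -0.0, 0.958]
wrist_force: [0.4, 0.7, -0.6]
opening: 0.024
grip_force: 60.0
```

```bash
cat > f.py <<'E'
from h import *
f=[];q=[]
for i in range(3):
    manip.camera("wrist"); o=manip.observe(); f.append(o['wrist_force']); q.append(o['torque'])
D=np.array([.575,.818]);e=np.array([.574,.420])
r=o['position'][:2]-e
print(np.mean(f,0).round(2),'fwdF',(np.mean(f,0)[:2]@D).round(2),'M about lateral',(np.mean(q,0)[:2]@[-.818,.575]).round(3),o['position'].round(4),'tip past',(r@D+.192).round(4),'lat',(r@[-.818,.575]).round(4),o['t'])
E
python3 f.py
```

```text
[ 0.38 -0.6   0.69] fwdF -0.28 M about lateral -0.166 [0.4957 0.3086 0.0885] tip past 0.0559 lat -0.0 12.5333
```

Bearing force is about 2.4 N with the tip 56 mm past the edge. Stroking forward.

>>> {"api": "jog_arm", "payload": {"targets": [[0.15,0.21,-0.01,0],[0.25,0.36,-0.015,0],[0.25,0.36,-0.015,0],[0.25,0.36,-0.015,0],[0.25,0.36,-0.015,0],[0.25,0.36,-0.015,0],[0.25,0.36,-0.015,0],[0.25,0.36,-0.015,0]]}}

```text
t: 13.2
position: [0.5149, 0.3363, 0.0873]
ee_rot: [-3.142, 0.0, 0.958]
wrist_force: [-0.5, -2.1, 1.1]
opening: 0.0243
grip_force: 60.0
```

>>> {"api": "jog_arm", "payload": {"targets": [[0.25,0.36,-0.012,0],[0.25,0.36,-0.012,0],[0.25,0.36,-0.012,0],[0.25,0.36,-0.012,0],[0.25,0.36,-0.012,0],[0.25,0.36,-0.012,0],[0.25,0.36,-0.012,0],[0.25,0.36,-0.012,0]]}}

```text
t: 13.87
position: [0.5349, 0.365, 0.0864]
ee_rot: [3.142, 0.0, 0.958]
wrist_force: [-0.8, -1.4, 3.0]
opening: 0.0249
grip_force: 60.0
```

```bash
python3 f.py
```

```text
[-0.49 -1.03  2.24] fwdF -1.13 M about lateral 0.035 [0.535  0.3652 0.0864] tip past 0.1247 lat 0.0004 14.0167
```

The first stroke ends with the tip about 125 mm past the edge, pressing about 4 N with forward friction. Lifting now, then going back raised.

>>> {"api": "jog_arm", "payload": {"targets": [[0.06,0.08,0.3,0],[0,0,0.6,0],[0,0,1,0],[0,0,1,0],[0,0,1,0],[0,0,0.5,0],[0,0,0,0],[0,0,0,0]]}}

```text
t: 14.68
position: [0.5355, 0.3657, 0.1311]
ee_rot: [3.141, -0.001, 0.958]
wrist_force: [0.0, -0.2, -0.9]
opening: 0.0242
grip_force: 60.0
```

>>> {"api": "jog_arm", "payload": {"targets": [[-0.4,-0.6,0,0],[-0.8,-1.1,0,0],[-0.8,-1.1,0,0],[-0.8,-1.1,0,0],[-0.8,-1.1,0,0],[-0.4,-0.74,0,0],[0,0,0,0],[0,0,0,0]]}}

```text
t: 15.35
position: [0.4953, 0.3079, 0.1303]
ee_rot: [-3.142, -0.0, 0.958]
wrist_force: [0.1, 0.3, -1.7]
opening: 0.0245
grip_force: 60.0
```

```bash
python3 f.py; python3 -c "
from h import *
s=snap('scene','s7.png');cv2.imwrite('pics/c7.png',cv2.resize(s[195:300,100:240],(560,420),interpolation=2)[:,:,::-1])"
```

```text
[-0.37  0.25 -1.79] fwdF -0.01 M about lateral 0.07 [0.4959 0.3087 0.1304] tip past 0.056 lat -0.0001 15.5
```

View pics/c7.png

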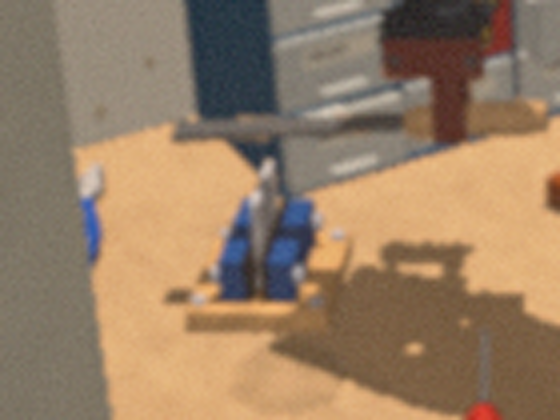

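The rasp is clear above the strip and still held firmly. On to the second stroke.

>>> {"api": "jog_arm", "payload": {"targets": [[0,0,-0.8,0],[0,0,-1.2,0],[0,0,-0.9,0],[0,0,-0.5,0],[0,0,-0.3,0],[0,0,-0.2,0],[0,0,-0.1,0],[0,0,0,0]]}}

```text
t: 16.22
position: [0.4954, 0.3082, 0.0904]
ee_rot: [3.142, -0.0, 0.958]
wrist_force: [-0.4, -0.5, 0.0]
opening: 0.0246
grip_force: 60.0
```

>>> {"api": "jog_arm", "payload": {"targets": [[0,0,-0.06,0],[0,0,-0.06,0],[0,0,-0.05,0],[0,0,0,0],[0,0,0,0],[0,0,0,0],[0,0,0,0],[0,0,0,0]]}}

```text
t: 16.88
position: [0.4954, 0.3082, 0.0888]
ee_rot: [3.141, -0.0, 0.958]
wrist_force: [0.7, -0.6, -0.4]
opening: 0.0248
grip_force: 60.0
```

```bash
python3 f.py
```

```text
[-0.47 -0.14 -0.39] fwdF -0.39 M about lateral -0.128 [0.4954 0.3082 0.0887] tip past 0.0553 lat 0.0 17.0333
```

>>> {"api": "jog_arm", "payload": {"targets": [[0,0,-0.05,0],[0,0,0,0],[0.15,0.21,-0.01,0],[0.25,0.36,-0.015,0],[0.25,0.36,-0.015,0],[0.25,0.36,-0.015,0],[0.25,0.36,-0.015,0],[0.25,0.36,-0.015,0]]}}

```text
t: 17.7
position: [0.5096, 0.3287, 0.0873]
ee_rot: [3.142, 0.0, 0.958]
wrist_force: [-0.8, -1.3, 1.3]
opening: 0.0245
grip_force: 60.0
```

>>> {"api": "jog_arm", "payload": {"targets": [[0.25,0.36,-0.015,0],[0.25,0.36,-0.015,0],[0.25,0.36,-0.012,0],[0.25,0.36,-0.012,0],[0.25,0.36,-0.012,0],[0.25,0.36,-0.012,0],[0.25,0.36,-0.012,0],[0.25,0.36,-0.012,0]]}}

```text
t: 18.37
position: [0.5295, 0.3573, 0.0863]
ee_rot: [-3.142, 0.0, 0.958]
wrist_force: [-1.1, -1.5, 2.0]
opening: 0.0245
grip_force: 60.0
```

>>> {"api": "jog_arm", "payload": {"targets": [[0.25,0.36,-0.012,0],[0.2,0.3,-0.012,0],[0.1,0.14,0,0],[0,0,0,0],[0,0,0,0],[0,0,0,0],[0,0,0,0],[0,0,0,0]]}}

```text
t: 19.03
position: [0.5348, 0.365, 0.0861]
ee_rot: [3.142, -0.0, 0.958]
wrist_force: [0.1, -1.7, 2.0]
opening: 0.0246
grip_force: 60.0
```

```bash
python3 f.py
```

```text
[-0.85 -1.53  2.07] fwdF -1.74 M about lateral -0.011 [0.5348 0.365  0.0861] tip past 0.1245 lat 0.0004 19.1833
```

Second stroke done, with 3.8 N down and 1.7 N friction. Lifting, then carrying the rasp back to its original free spot.

>>> {"api": "jog_arm", "payload": {"targets": [[0.06,0.08,0.3,0],[0,0,0.6,0],[0,0,1,0],[0,0,1,0],[0,0,1,0],[0,0,1,0],[0,0,1,0],[0,0,1.5,0]]}}

```text
t: 19.85
position: [0.5349, 0.3655, 0.1606]
ee_rot: [-3.141, 0.001, 0.958]
wrist_force: [-0.3, 0.7, -1.7]
opening: 0.0242
grip_force: 60.0
```

>>> {"api": "jog_arm", "payload": {"targets": [[0,0,3,0],[0,0,3.5,0],[0,0,3.5,0],[0,0,3.5,0],[-0.5,-1,3.5,0],[-0.5,-2,3,-3],[-0.5,-3,2,-5],[-0.5,-3,0.5,-5]]}}

```text
t: 20.52
position: [0.5161, 0.276, 0.3905]
ee_rot: [3.14, -0.007, 0.729]
wrist_force: [0.7, 0.3, -0.1]
opening: 0.0247
grip_force: 60.0
```

>>> {"api": "jog_arm", "payload": {"targets": [[-0.5,-3,0,-5],[-0.5,-3,0,-5],[-0.5,-3,0,-5],[-0.5,-3,0,-5],[-0.5,-3,0,-5],[-0.5,-3,0,-5],[-0.5,-3,0,-5],[-0.5,-3,0,-5]]}}

```text
t: 21.18
position: [0.4745, 0.0345, 0.386]
ee_rot: [-3.142, -0.001, 0.029]
wrist_force: [0.8, -0.3, -2.0]
opening: 0.0244
grip_force: 60.0
```

>>> {"api": "jog_arm", "payload": {"targets": [[-0.5,-3,0,-5],[-0.5,-3,0,-5],[-0.5,-3,0,-5],[-0.5,-3,0,-5],[-0.5,-3,0,-5],[-0.5,-3,0,-2.6],[-0.4,-3,0,0],[0,-3,0,0]]}}

```text
t: 21.85
position: [0.4402, -0.2054, 0.3861]
ee_rot: [3.142, -0.001, -0.449]
wrist_force: [0.5, 0.2, -0.8]
opening: 0.0245
grip_force: 60.0
```

>>> {"api": "jog_arm", "payload": {"targets": [[-0.4,-2,0,0],[-0.4,-2.4,-2,0],[0,0,-3.5,0],[0,0,-4,0],[0,0,-4,0],[0,0,-4,0],[0,0,-4,0],[0,0,-4,0]]}}

```text
t: 22.52
position: [0.4335, -0.2483, 0.1295]
ee_rot: [3.141, -0.002, -0.449]
wrist_force: [0.1, 0.1, -0.7]
opening: 0.0241
grip_force: 60.0
```

>>> {"api": "jog_arm", "payload": {"targets": [[0,0,-3,0],[0,0,-2.5,0],[0,0,-2,0],[0,0,-1.5,0],[0,0,-1,0],[0,0,-0.7,0],[0,0,0,0],[0,0,0,0]]}}

```text
t: 23.18
position: [0.4338, -0.2484, 0.0236]
ee_rot: [3.142, -0.001, -0.449]
wrist_force: [-0.7, 0.0, -1.1]
opening: 0.0242
grip_force: 60.0
```

>>> {"api": "jog_arm", "payload": {"targets": [[0,0,-0.4,0],[0,0,-0.2,0],[0,0,-0.2,0],[0,0,-0.1,0],[0,0,-0.1,0],[0,0,0,0],[0,0,0,0],[0,0,0,0]]}}

```text
t: 23.85
position: [0.4334, -0.2482, 0.0131]
ee_rot: [3.142, -0.0, -0.449]
wrist_force: [0.0, 0.5, -0.6]
opening: 0.0248
grip_force: 60.0
```

>>> {"api": "jog_arm", "payload": {"targets": [[0,0,-0.2,0],[0,0,-0.2,0],[0,0,-0.1,0],[0,0,-0.1,0],[0,0,0,0],[0,0,0,0],[0,0,0,0],[0,0,0,0]]}}

```text
t: 24.52
position: [0.4334, -0.2482, 0.0071]
ee_rot: [-3.142, -0.0, -0.449]
wrist_force: [-0.2, -0.0, -2.2]
opening: 0.0245
grip_force: 60.0
```

```bash
python3 f.py
```

```text
[ 0.33  0.52 -1.68] fwdF 0.62 M about lateral -0.006 [ 0.4334 -0.2482  0.0071] tip past -0.4354 lat -0.2692 24.6667
```

>>> {"api": "jog_arm", "payload": {"targets": [[0,0,-0.1,0],[0,0,-0.1,0],[0,0,0,0],[0,0,0,0],[0,0,0,0],[0,0,0,0],[0,0,0,0],[0,0,0,0]]}}

```text
t: 25.33
position: [0.4334, -0.2482, 0.0051]
ee_rot: [3.142, -0.0, -0.449]
wrist_force: [-0.4, -0.2, -1.0]
opening: 0.0246
grip_force: 60.0
```

>>> {"api": "jog_arm", "payload": {"targets": [[0,0,0,0],[0,0,0,0],[0,0,0,0],[0,0,0,0],[0,0,0,0],[0,0,0,0],[0,0,0,0],[0,0,0,0]], "gripper": 1}}

```text
t: 26.0
position: [0.4334, -0.2482, 0.0051]
ee_rot: [-3.142, -0.0, -0.449]
wrist_force: [1.1, -0.5, 0.4]
opening: 0.0742
grip_force: 0.0
```

>>> {"api": "jog_arm", "payload": {"targets": [[0,0,0,0],[0,0,0,0],[0,0,0.5,0],[0,0,1,0],[0,0,2,0],[0,0,3,0],[0,0,3,0],[0,0,3,0]]}}

```text
t: 26.67
position: [0.4331, -0.248, 0.132]
ee_rot: [-3.142, 0.0, -0.449]
wrist_force: [0.4, -0.6, 0.0]
opening: 0.0877
grip_force: 0.0
```

>>> {"api": "jog_arm", "payload": {"targets": [[0,0,3,0],[0,0,2,0],[0,0,0,0],[0,0,0,0],[0,0,0,0],[0,0,0,0],[0,0,0,0],[0,0,0,0]]}}

```text
t: 27.33
position: [0.4328, -0.2479, 0.179]
ee_rot: [-3.141, 0.002, -0.449]
wrist_force: [0.9, 0.7, -0.6]
opening: 0.0878
grip_force: 0.0
```

```bash
python3 -c "
from h import *
snap('wrist','w9.png')"
```

```text
(no output)
```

View pics/w9.png

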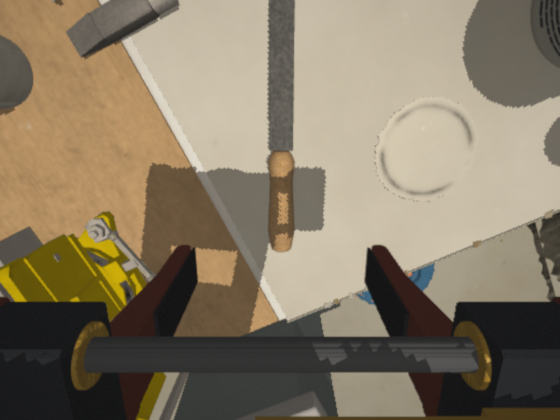

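The rasp lies flat on the bench, handle from (281,250) to (281,152), released and clear of everything.

```bash
python3 -c "
from h import *
print(manip.finish_job())"
```

```text
the job is handed in; nothing more can be done
None
```

I handed the job in at about 27 s: two forward strokes made, the rasp lifted clear after each, then set down flat and released at its original spot well away from the block; no verdict came back.

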